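# Close and lock the gel caster

### The arm

A 6-joint arm with a two-finger parallel gripper is mounted at the origin on the work surface. World frame = base frame: x ahead of the robot, y to its left, z up, the work surface at z = 0. Lengths are in mm, angles in rad, forces in N, time in s.
With the tool pointing down it reaches from about 300 to 775 mm from the base axis. Payload 14.6 kg.
Tool frame: the origin (TCP) lies at the very end of the fingers, on their centre line; the grasp point (between the pads) lies 19 mm behind it; z points along the fingers, y is the line along which they close (so a half turn about z gives the same grasp; the last joint's range is limited). The gripper opens to 94 mm and grips with 3 to 60 N. Pads are 16 mm wide; open, the fingers measure 119 mm over their backs; the gripper's body (75 mm by 177 mm) begins 78 mm behind the grasp point.
Start: joints at [1.199, 0.3, 1.521, -0, 1.321, -0.067], TCP at [165.054, 524.639, 205.446] pointing down, gripper open.
Joint ranges: [-3.03, 3.03], [-0.79, 2.21], [0.23, 2.52], [-1.04, 4.18], [0, 3.07], [-2.55, 2.55]. Speed limits (rad/s): [2.22, 2.22, 2.57, 3.14, 3.14, 3.14].

### API

Orientations are given as [roll, pitch, yaw] about the fixed x, y, z axes, in that order (R = Rz(yaw) Ry(pitch) Rx(roll)).
In Python, from cell import manip gives the robot as it stands.
- The arm moves only by the tool servo_tool, never from a script. Its argument "motion" is a list that holds one entry, the list of rows, each a list of 7 numbers: the shift along the world's x, y, z as a fraction of full scale, then the turn, a rotation vector about the world's x, y, z as a fraction of full scale, then the closure, from 0 (fully open) to 1 (shut). In form: [[[x, y, z, rx, ry, rz, gripper], ...]]. A call has 1 to 10 rows; each row is the pose to reach, as a shift and turn from the pose commanded when the call began, turning the shorter way round; what a row does not reach only later rows make up. Full scale, the value 1, is 0.5 m for a shift and pi rad for a turn. A row lasts 1/10 s, in which the tool goes at most 50 mm and 8.59 degrees, less where a joint would pass 70% of its speed; a pose out of reach is approached as far as the arm can. A call with a number of a shift or a turn outside -1 to 1 is refused whole. A call with a gripper value outside its range is refused whole. The fingers move at their own pace and stop on an object; "newtons" is the grip in N (left out, the last holds). Time passes only in rows, so rows that repeat a pose let the fingers close. It gives the time, the measured TCP pose, the force, the opening and the grip force at its end, in the units of the state.
- manip.read_state(): the state, without advancing time (a new reading comes with each control period).
- manip.camera(name): name is "scene" or "top" or "wrist"; returns a dict with "frame" (420x560x3 uint8, red, green, blue), "range_z" (420x560 float32, mm along the optical axis (not along the pixel's ray), 0 where there is no reading), "vfov" (degrees; the focal length in pixels is half the picture's height over the tangent of half this angle, whatever the lens; pixels are square), "cx", "cy" (the principal point, pixels), "cam_to_world" (4x4, takes a point from camera to world coordinates). Camera axes: x right, y down, z forward; pixel columns grow to the right and rows downward; lengths in mm; the calibration is good to about 2 mm. A picture is of the moment at which its call begins.
- manip.sign_off(): hands the job in; it is judged then, once.
The state is a dict: "clock": time; "joints": joint angles; "qd": joint speeds; "effort": joint torques, N m; "eef_pos": TCP position; "eef_rot": TCP orientation; "wrist_force": force on the tool from outside, world axes, zero at the start; "moment": the same for the moment, N m; "finger_gap": finger opening in mm; "finger_force": force on a finger pad.
Only numpy, scipy, OpenCV 4.12 (cv2) and the standard library are available. Lean on these libraries where they do the work, as an engineer would, in place of code of your own. Each camera call takes 0.05 s, during which the arm holds its last target. There are 200 camera calls.

### The job

Get the gel caster ready for pouring: slide its blue gate up so that the amber gel tray is carried fully home and sits square and snug between the gate and the fixed end wall, then swing the lever with the red knob all the way round to lock the gate, until the lever lies along the top of the gate. Leave the other things on the bench undisturbed.

Things in the scene. Friction and masses are not known exactly. Their poses are not given: they have to be found in the camera images.
- caster: Gel caster, fixed to the bench: white base plate 300 x 190 mm on four feet, bed surface 22 mm above the bench. Origin: centre of its underside. x: closing direction of the gate; y to the left of it; z up. White side rails 12 mm thick, inner faces at y = -62 and +62 mm, tops 48 mm above the bench, x = -130 to +133 mm. Behind the gate (-x) the bed is empty and its end open.
- end_wall (a point): Middle of the black gasket face of the white fixed end wall across the +x end of the bed (caster x = +130 mm); the wall's top is 56 mm above the bench.
- strip_end (a point): Front end, on top, of the aluminium lock strip that stands on the +y rail: 12 mm thick, 48 to 74 mm above the bench, caster x = -130 to +11.5 mm, y = +62 to +74 mm. The lever's nose hooks in front of this end. The -y rail has no strip.
- gate (a joint): Slide of the blue gate, m: 0 = home (tray snug between gate and end wall), positive = pulled back from home; travel -0.004 to 0.090. About 1.5 N of friction; stays where left. The gate is a block across the bed, 24 mm thick in x with its gasket, 120 mm wide, its top 58 mm above the bench; at home its front face is at caster x = +30 mm, its back face at +6 mm.
- gate_back (a point): Middle of the gate's back face (the -x face, a flat upright face 120 mm wide, 23 to 58 mm above the bench), 44 mm above the bench; push here towards caster +x.
- lever (a joint): Angle of the lock lever on the gate, rad: 0 = unlocked, long arm pointing to caster -x; it turns counter-clockwise seen from above to 1.571 = locked, arm along the gate pointing to -y. Stays where left; about 1 N at the knob. Its 35 mm nose, opposite the arm, then hooks the strip end with 1.5 mm play; gate far from home: nose stops on the strip at about 0.45 rad; near home it draws the gate in.
- lever_pivot (a point): Hinge axis (vertical) of the lever, 65 mm above the bench, at caster y = +44 mm, 12 mm ahead of the gate's back face; moves with the gate.
- lever_knob (a point): Top centre of the upright red knob at the end of the lever's arm: cylinder 22 mm in diameter, 70 to 98 mm above the bench, 100 mm from the pivot. The steel arm is 12 mm wide, 60 to 70 mm above the bench. With the gate home: unlocked at caster x = -82, y = +44 mm; locked at x = +18, y = -56 mm.
- tray: Amber see-through gel tray, loose on the bed: floor 100 (x) x 106 (y) mm, 4 mm thick, side walls at +y and -y 26 mm high in all, open at both ends. Origin: centre of the underside. It starts a little skew and short of the end wall; home it lies at caster x = +80 mm, square to the caster. About 0.11 to 0.22 kg.
- comb: Black gel comb lying flat on the bench beside the caster, about 112 x 35 mm, 8 mm thick, bystander. Origin: underside.
- buffer_bottle: White bottle with blue cap, 76 mm in diameter, 150 mm high, bystander. Origin: centre of the underside.
- seedling_pot: Terracotta pot with seedlings, 106 mm in diameter, 85 mm high (leaves to about 120 mm), bystander. Origin: centre of the underside.
- stain_dish: Clear open staining dish, 160 x 120 x 45 mm, bystander. Origin: centre of the underside.
Mind the look-alikes: they are no part of the job. Of the things shaped like the tray, the amber one is meant.

How it is judged:
By the outcome, as a careful person would: the job done as asked, in the order asked, and still so for the second after the job is handed in, with the robot touching nothing.
It also fails if it takes over 45 s, if anything falls off the work surface, if the arm or the gripper's body presses on something with over 40 N, if the wrist force passes 120 N, or if a joint passes its speed limit or range.

## Working session

There is one attempt and no reset: what is moved stays moved. The work goes in short steps, Python scripts to look and compute and a tool call to move; the robot and the scene stay as the last step left them, time stands still between calls to the robot, and variables do not carry over. Pictures are saved under pics/ and viewed, at most 10 in all, crops included, and the job is handed in when it is done.

Besides the shell and the picture viewer there is one more tool, called after "Call:" by a JSON object that holds its "method" and its "body", one argument or row to a line. servo_tool: Moves the arm, as the interface text tells. Its arguments: {"type":"object","properties":{"motion":{"type":"array"},"newtons":{"type":"number"}},"required":["motion"]}

```bash
mkdir -p pics
cat > h.py <<'E'
import numpy as np, cv2
from cell import manip
def cam(n,save=None):
    c=manip.camera(n)
    if save: cv2.imwrite('pics/'+save,c['frame'][:,:,::-1])
    return c
def pts(c):
    h,w=c['range_z'].shape; f=h/2/np.tan(np.radians(c['vfov'])/2)
    v,u=np.mgrid[:h,:w]; z=c['range_z']
    P=np.stack([(u-c['cx'])/f*z,(v-c['cy'])/f*z,z],-1)
    T=np.array(c['cam_to_world']); return P@T[:3,:3].T+T[:3,3]
def ray(c,u,v,zw):
    f=c['frame'].shape[0]/2/np.tan(np.radians(c['vfov'])/2); T=np.array(c['cam_to_world'])
    d=T[:3,:3]@np.array([(u-c['cx'])/f,(v-c['cy'])/f,1]); return T[:3,3]+d*(zw-T[2,3])/d[2]
E
python3 - <<'E'
from h import *
a=cam('top','top0.png');b=cam('scene','scene0.png')
for c in (a,b): print(c['vfov'],c['cx'],c['cy'],np.round(c['cam_to_world'],3).tolist())
print(manip.read_state())
hsv=cv2.cvtColor(a['frame'],cv2.COLOR_RGB2HSV); P=pts(a)
for n,lo,hi in [('red',(0,150,80),(6,255,255)),('red2',(174,150,80),(180,255,255)),('blue',(100,120,60),(125,255,255)),('amber',(10,100,80),(28,255,255))]:
    m=cv2.inRange(hsv,lo,hi); k,l,s,ce=cv2.connectedComponentsWithStats(m)
    for i in range(1,k):
        if s[i,4]>40: print(n,s[i],ce[i].round(1),np.median(P[l==i],0).round(1))
E
```

```text
51.53692068024008 272.4768057531621 205.6976594336666 [[-0.013, -0.986, 0.164, 363.695], [-1.0, 0.012, -0.007, -0.097], [0.005, -0.164, -0.986, 1208.551], [0.0, 0.0, 0.0, 1.0]]
43.6047775770072 280.19600369273144 214.21220673359616 [[0.878, 0.305, -0.37, 1005.084], [0.479, -0.534, 0.697, -846.666], [0.014, -0.789, -0.614, 860.913], [0.0, 0.0, 0.0, 1.0]]
{'clock': 0.1, 'joints': array([ 1.19939823e+00,  3.00424736e-01,  1.52151449e+00, -1.10182574e-05,
        1.32067866e+00, -6.65618780e-02]), 'qd': array([-0.00119746, -0.00081738, -0.00113464, -0.00171662, -0.00112836,
       -0.0010671 ]), 'effort': array([ 1.80835697e-03, -5.32648551e+01, -3.53283763e+01,  7.09562330e-02,
        2.35064118e-02, -6.02958153e-05]), 'eef_pos': array([164.97764444, 524.43369403, 204.93992486]), 'eef_rot': array([-3.14056898e+00, -5.75423070e-05,  2.83675914e+00]), 'wrist_force': array([-0.4669227 ,  0.55747969,  0.94091611]), 'moment': array([ 0.00462678,  0.0256711 , -0.01711776]), 'finger_force': 0.0, 'finger_gap': 93.82868970462864}
red [266 195   7  31  57] [269.3 210.1] [548.1   1.6  27.1]
red [187 196   8   7  41] [190.6 198.7] [569.2 203.9  98.8]
red [250 197   7  32  58] [253.1 212.8] [541.   45.7  26.9]
red [328 201  32  12  90] [343.5 206.7] [ 558.4 -206.     5.2]
red [334 216  31  12  95] [349.  221.8] [ 515.4 -221.3    5.4]
red [300 274  33  10  92] [315.8 278.2] [ 362.5 -123.     5. ]
red [296 290  34  10  93] [312.4 294.6] [ 317.4 -112.4    5.4]
blue [356 114  13  13 128] [362.1 120.1] [ 758.  -238.6  150.7]
blue [227 200  10  35 239] [231.6 216.5] [528.5 101.   58.8]
amber [ 243  187   43   46 1280] [264.  209.5] [549.5  15.8  27.5]
```

View pics/top0.png

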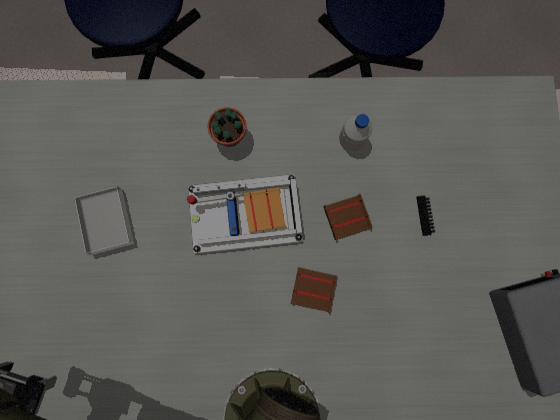

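View pics/scene0.png

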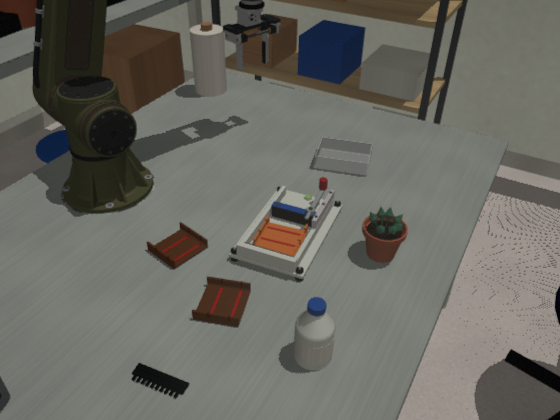

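The top view shows the caster at about (246,215), with its gate at (231,216), red knob at (191,199) and amber tray at (264,209). Three things are shaped like the tray: (264,209), (348,218) and (314,290). The one at (264,209) is meant, because it is amber and lies on the caster bed; the other two are brown-red and lie on the bench. I'll confirm this in one enlarged crop while measuring.

Run:
```python
from h import *
a=cam('top'); P=pts(a); F=a['frame']
crop=cv2.resize(F[165:315,180:380],None,fx=4,fy=4,interpolation=cv2.INTER_CUBIC); cv2.imwrite('pics/crop1.png',crop[:,:,::-1])
roi=np.zeros(F.shape[:2],bool); roi[165:265,180:312]=1
hsv=cv2.cvtColor(F,cv2.COLOR_RGB2HSV)
def rect(m,n):
    xy=P[m][:,:2].astype(np.float32); r=cv2.minAreaRect(xy); print(n,m.sum(),np.round(r[0],1),np.round(r[1],1),round(r[2],2)); return r
z=P[...,2]
r=rect(roi&(z>12)&(z<80),'plate'); 
rect(roi&(z>44)&(z<52),'rails')
rect(roi&(z>53)&(z<62)&(hsv[...,0]>95)&(hsv[...,0]<130)&(hsv[...,1]>100),'gate')
rect(roi&(hsv[...,0]>9)&(hsv[...,0]<28)&(hsv[...,1]>130)&(z>15),'amber')
m=roi&(z>66)&(z<78); rect(m,'strip')
c=roi&((hsv[...,0]<8)|(hsv[...,0]>172))&(hsv[...,1]>120)&(z>85); print('knob',P[c].mean(0),c.sum())
v,u=np.nonzero(c); print(ray(a,u.mean(),v.mean(),98))
# plate edge colour mask corners onto plane z=22
w=(roi&(z>12)).astype(np.uint8); w=cv2.morphologyEx(w,cv2.MORPH_OPEN,np.ones((3,3)));
q=max(cv2.findContours(w,0,2)[0],key=cv2.contourArea); b=cv2.boxPoints(cv2.minAreaRect(q)); print(b.tolist(),[ray(a,*p,22)[:2].round(1).tolist() for p in b])
```

```text
plate 7341 [542.9  70.3] [190.7 300. ] 5.62
rails 780 [543.5  61.7] [148.5 275. ] 5.7
gate 251 [530.   36.5] [175.8 115.7] 82.74
amber 1246 [484.8  -7.3] [236.8 124.7] 9.29
strip 463 [585.7 142.2] [128.3 112.3] 66.93
knob [565.03733089 200.29341248 117.15020853] 57
[567.88551011 200.25510092  98.        ]
[[185.37803649902344, 185.40240478515625], [295.1341247558594, 173.20730590820312], [302.67071533203125, 241.03659057617188], [192.91461181640625, 253.231689453125]] [[621.4, 233.8], [652.7, -72.6], [462.5, -89.2], [433.1, 209.5]]
```

View pics/crop1.png

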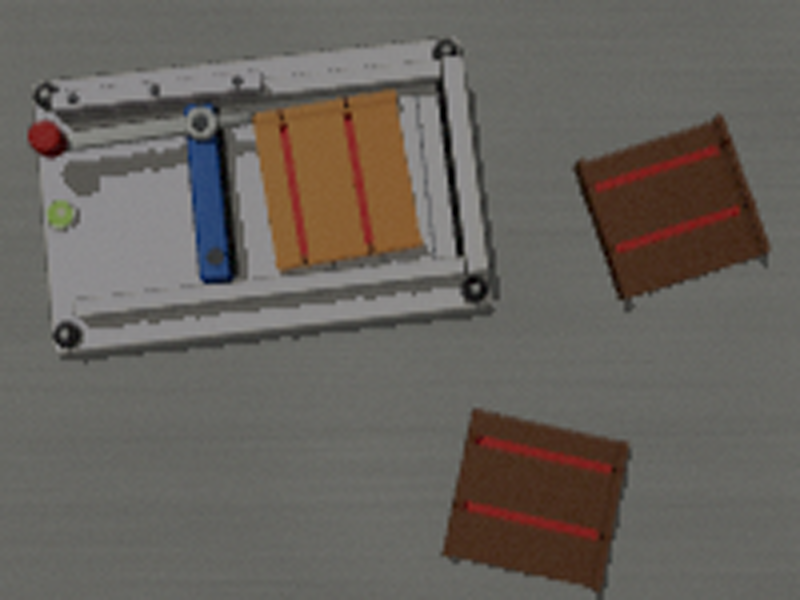

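The crop confirms it: the amber tray (crop ~(340,185)) lies in the caster, and the two brown-red look-alikes are on the bench. The lever points along -x with its knob at crop (46,139). The caster centre is about (543,70), with its x axis along (0.098,-0.995). I'll move behind the gate with the fingers closed.

Call:
{"method": "servo_tool", "body": {
  "motion": [
    [[0.741,-0.76,0,0,0,-0.372,1],[0.741,-0.76,0,0,0,-0.372,1],[0.741,-0.76,0,0,0,-0.372,1],[0.741,-0.76,0,0,0,-0.372,1],[0.741,-0.76,0,0,0,-0.372,1],[0.741,-0.76,0,0,0,-0.372,1],[0.741,-0.76,0,0,0,-0.372,1],[0.741,-0.76,0,0,0,-0.372,1],[0.741,-0.76,0,0,0,-0.372,1],[0.741,-0.76,0,0,0,-0.372,1]]
  ],
  "newtons": 10
}}

```text
clock: 1.15
eef_pos: [515.2, 164.8, 205.4]
eef_rot: [-3.141, -0.0, 1.668]
wrist_force: [0.4, 0.7, -0.1]
finger_gap: 17.5
finger_force: 0.0
```

Call:
{"method": "servo_tool", "body": {
  "motion": [
    [[0.04,-0.042,0,0,0,0,1],[0.04,-0.042,-0.1,0,0,0,1],[0.04,-0.042,-0.2,0,0,0,1],[0.04,-0.042,-0.2,0,0,0,1],[0.04,-0.042,-0.2,0,0,0,1]]
  ]
}}

```text
clock: 1.65
eef_pos: [534.3, 145.8, 106.5]
eef_rot: [-3.141, 0.0, 1.668]
wrist_force: [0.8, -0.1, 1.1]
finger_gap: 0.6
finger_force: 0.0
```

Run:
```python
from h import *
a=cam('wrist','w1.png'); print(manip.read_state()['eef_pos'])
```

```text
[535.0641101 146.0285695 107.8122165]
```

View pics/w1.png

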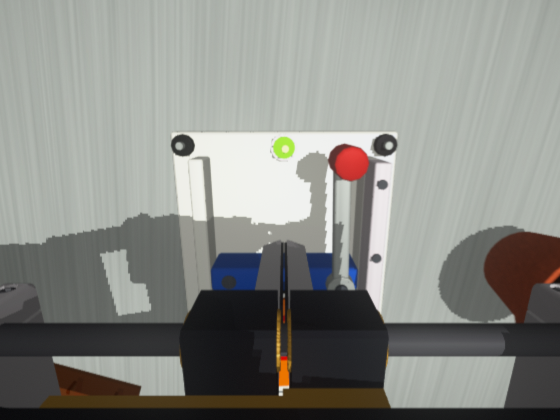

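The wrist view looks towards caster -x. It shows the knob at (349,163), the blue gate at (285,265) and the fingertips at (283,245), central in y. I'll measure the gate and knob from this view.

```bash
cat >> h.py <<'E'
C=np.array([542.9,70.3]); X=np.array([.098,-.995]); Y=np.array([.995,.098])
def cast(p): d=np.asarray(p)[...,:2]-C; return np.stack([d@X,d@Y],-1)
E
python3 - <<'E'
from h import *
a=cam('wrist'); P=pts(a); hsv=cv2.cvtColor(a['frame'],cv2.COLOR_RGB2HSV); q=cast(P)
m=(hsv[...,0]>100)&(hsv[...,0]<130)&(hsv[...,1]>120)&(abs(P[...,2]-58)<3); print('gate top',m.sum(),np.percentile(q[m],[2,50,98],axis=0).round(1).tolist())
k=((hsv[...,0]<6)|(hsv[...,0]>174))&(hsv[...,1]>150)&(P[...,2]>96)&(P[...,2]<101); print('knob',k.sum(),q[k].mean(0),P[k].mean(0))
z=P[...,2]; h,w=z.shape
r=(z>46)&(z<50); 
for s in (1,-1):
  t=q[r&(q[...,1]*s>55)&(q[...,1]*s<85)&(abs(q[...,0]+100)<28)]; print('rail',s,len(t),np.percentile(t[:,1],[3,97]) if len(t) else'')
t=q[(z>72)&(z<76)&(q[...,1]>50)&(q[...,1]<85)]; print('strip',np.percentile(t,[3,97],axis=0).round(1).tolist())
p=q[(z>17)&(z<27)&(abs(q[...,1])<95)]; print('plate minx',np.percentile(p[:,0],1)); print('tcp',cast(manip.read_state()['eef_pos']))
E
```

```text
gate top 1384 [[-43.3, -59.7], [-36.4, -30.7], [-24.0, 56.2]]
knob 855 [-131.86716501   38.86078074] [568.65304905 205.36629529  97.88442238]
rail 1 69 [59.79191401 60.65520102]
rail -1 1025 [-75.16787254 -64.22828863]
strip [[-127.2, 60.1], [-28.9, 71.2]]
plate minx -148.98157440739874
tcp [-76.15675399  -0.08631003]
```

Call:
{"method": "servo_tool", "body": {
  "motion": [
    [[0,0,-0.07,0,0,0,1],[0,0,-0.14,0,0,0,1],[0,0,-0.14,0,0,0,1],[0.002,-0.02,-0.14,0,0,0,1],[0.004,-0.04,-0.14,0,0,0,1],[0.005,-0.05,-0.14,0,0,0,1],[0.006,-0.06,-0.14,0,0,0,1],[0.007,-0.07,-0.14,0,0,0,1],[0.008,-0.08,-0.14,0,0,0,1],[0.009,-0.09,-0.14,0,0,0,1]]
  ]
}}

```text
clock: 2.75
eef_pos: [538.7, 100.3, 35.6]
eef_rot: [3.141, -0.0, 1.668]
wrist_force: [0.9, 2.6, 1.9]
finger_gap: 0.4
finger_force: 1.3
```

Call:
{"method": "servo_tool", "body": {
  "motion": [
    [[0.001,-0.008,0,0,0,0,1],[0.002,-0.016,0,0,0,0,1],[0.002,-0.024,0,0,0,0,1],[0.003,-0.032,0,0,0,0,1],[0.004,-0.04,0,0,0,0,1],[0.004,-0.04,0,0,0,0,1]]
  ]
}}

```text
clock: 3.35
eef_pos: [540.5, 80.1, 35.3]
eef_rot: [-3.141, 0.0, 1.668]
wrist_force: [0.8, -0.7, -0.9]
finger_gap: 0.7
finger_force: 0.0
```

Call:
{"method": "servo_tool", "body": {
  "motion": [
    [[0,-0.004,0,0,0,0,1],[0.001,-0.008,0,0,0,0,1],[0.001,-0.01,0,0,0,0,1],[0.001,-0.01,0,0,0,0,1]]
  ]
}}

```text
clock: 3.75
eef_pos: [541.0, 75.5, 35.3]
eef_rot: [-3.141, 0.0, 1.668]
wrist_force: [-0.2, 0.4, -0.3]
finger_gap: 0.4
finger_force: 0.2
```

Run:
```python
from h import *
a=cam('top'); F=a['frame'][165:265,180:312]
cv2.imwrite('pics/c2.png',cv2.resize(F,None,fx=6,fy=6,interpolation=cv2.INTER_CUBIC)[:,:,::-1])
s=manip.read_state(); print(s['wrist_force'],cast(s['eef_pos']))
```

```text
[-0.03476184  0.15853716 -0.3432709 ] [-5.33803489 -1.3407936 ]
```

View pics/c2.png

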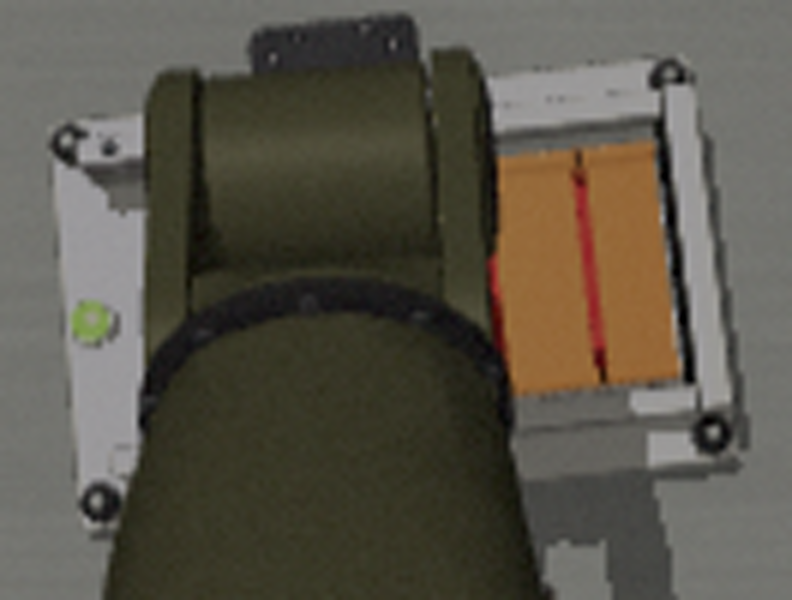

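The tray, at crop (585,270), is now nearly square and about 1–3 mm short of the black gasket at (675,270). I'll push on gently until the force rises.

Call:
{"method": "servo_tool", "body": {
  "motion": [
    [[0,-0.002,0,0,0,0,1],[0,-0.004,0,0,0,0,1],[0,-0.004,0,0,0,0,1]]
  ]
}}

```text
clock: 4.1
eef_pos: [541.2, 73.6, 35.4]
eef_rot: [3.141, -0.0, 1.668]
wrist_force: [0.6, 0.2, -0.2]
finger_gap: 0.5
finger_force: 0.7
```

Call:
{"method": "servo_tool", "body": {
  "motion": [
    [[0,-0.002,0,0,0,0,1],[0,-0.002,0,0,0,0,1]]
  ]
}}

```text
clock: 4.3
eef_pos: [541.2, 72.8, 35.5]
eef_rot: [3.141, -0.0, 1.668]
wrist_force: [1.9, 3.9, -1.1]
finger_gap: 0.6
finger_force: 2.0
```

Call:
{"method": "servo_tool", "body": {
  "motion": [
    [[0,-0.002,0,0,0,0,1],[0,-0.002,0,0,0,0,1]]
  ]
}}

```text
clock: 4.5
eef_pos: [541.2, 72.7, 35.5]
eef_rot: [3.141, -0.002, 1.668]
wrist_force: [1.6, 11.4, -1.7]
finger_gap: 0.4
finger_force: 5.8
```

Call:
{"method": "servo_tool", "body": {
  "motion": [
    [[0,-0.002,0,0,0,0,1],[0,-0.002,0,0,0,0,1],[-0.003,0.03,0,0,0,0,1],[-0.004,0.04,0.1,0,0,0,1],[-0.004,0.04,0.2,0,0,0,1],[-0.004,0.04,0.24,0,0,0,0.6],[-0.004,0.04,0.24,0,0,0,0.6]]
  ]
}}

```text
clock: 5.2
eef_pos: [540.3, 92.0, 158.8]
eef_rot: [3.136, 0.001, 1.668]
wrist_force: [-0.1, 0.6, -1.3]
finger_gap: 12.7
finger_force: 0.0
```

```bash
cat > m.py <<'E'
from h import *
a=cam('wrist'); P=pts(a); hsv=cv2.cvtColor(a['frame'],cv2.COLOR_RGB2HSV); q=cast(P)
m=(hsv[...,0]>100)&(hsv[...,0]<130)&(hsv[...,1]>120)&(abs(P[...,2]-58)<3); print('gate top',m.sum(),np.percentile(q[m],[2,50,98],axis=0).round(1).tolist())
k=((hsv[...,0]<6)|(hsv[...,0]>174))&(hsv[...,1]>150)&(P[...,2]>96)&(P[...,2]<101); print('knob',k.sum(),q[k].mean(0),P[k].mean(0))
s=manip.read_state(); print(s['eef_pos'],s['finger_gap'],cast(s['eef_pos']))
E
python3 m.py
```

```text
gate top 1071 [[6.5, -59.4], [12.6, -7.9], [25.3, 55.7]]
knob 538 [-82.14278751  38.65665555] [573.32466664 155.85216567  97.95847178]
[539.36937846  91.79478209 156.36099111] 16.925595289074785 [-21.7333091   -1.40647979]
```

Call:
{"method": "servo_tool", "body": {
  "motion": [
    [[0.034,0.064,0,0,0,0,0.6],[0.068,0.128,0,0,0,0,0.6],[0.068,0.128,0,0,0,0,0.6],[0.068,0.128,-0.076,0,0,0,0.6],[0.068,0.128,-0.15,0,0,0,0.6],[0.068,0.128,-0.15,0,0,0,0.6],[0.068,0.128,-0.15,0,0,0,1],[0.068,0.128,-0.15,0,0,0,1],[0.068,0.128,-0.15,0,0,0,1],[0.068,0.128,-0.15,0,0,0,1]]
  ],
  "newtons": 6
}}

```text
clock: 6.25
eef_pos: [573.9, 155.7, 82.1]
eef_rot: [3.139, -0.0, 1.668]
wrist_force: [1.6, 0.9, 4.9]
finger_gap: 21.7
finger_force: 6.0
```

Run:
```python
from h import *
s=manip.read_state(); print(s['eef_pos'],s['finger_gap'],s['finger_force'],s['wrist_force'],cast(s['eef_pos']))
# arc about pivot (frame coords), start at tcp
k=cast(s['eef_pos']); c=np.array([18,42.3]); a0=np.arctan2(*(k-c)[::-1]); r=np.hypot(*(k-c)); print(a0,r)
a0%=2*np.pi
for n in range(1,15):
    t=a0+np.radians(6.7)*n; p=c+100*np.array([np.cos(t),np.sin(t)])-k; w=p[0]*X+p[1]*Y
    print(n,round(t,3),(w/500).round(4),round((t-a0)/np.pi,4))
```

```text
[573.92808797 155.71473823  82.05856266] 21.672359034689922 6.0038188844919205 [1.57689101 0.92550429 4.86639327] [-81.94691192  39.24359187]
-3.1110218649199286 99.99363396385063
1 3.289 [-0.023  -0.0043] 0.0372
2 3.406 [-0.0453 -0.0113] 0.0744
3 3.523 [-0.0666 -0.0209] 0.1117
4 3.64 [-0.0867 -0.0329] 0.1489
5 3.757 [-0.1052 -0.0471] 0.1861
6 3.874 [-0.1219 -0.0634] 0.2233
7 3.991 [-0.1367 -0.0815] 0.2606
8 4.108 [-0.1492 -0.1013] 0.2978
9 4.225 [-0.1593 -0.1223] 0.335
10 4.342 [-0.1669 -0.1444] 0.3722
11 4.458 [-0.1719 -0.1673] 0.4094
12 4.575 [-0.1741 -0.1905] 0.4467
13 4.692 [-0.1737 -0.2139] 0.4839
14 4.809 [-0.1705 -0.2371] 0.5211
```

Call:
{"method": "servo_tool", "body": {
  "motion": [
    [[-0.023,-0.004,0,0,0,0.037,1],[-0.045,-0.011,0,0,0,0.074,1],[-0.067,-0.021,0,0,0,0.112,1],[-0.087,-0.033,0,0,0,0.149,1],[-0.105,-0.047,0,0,0,0.186,1],[-0.122,-0.063,0,0,0,0.223,1]]
  ]
}}

```text
clock: 6.85
eef_pos: [512.6, 124.1, 81.9]
eef_rot: [3.139, 0.002, 2.374]
wrist_force: [2.6, -1.0, 5.1]
finger_gap: 21.3
finger_force: 6.0
```

Call:
{"method": "servo_tool", "body": {
  "motion": [
    [[-0.015,-0.018,0,0,0,0.037,1],[-0.027,-0.038,0,0,0,0.074,1],[-0.037,-0.059,0,0,0,0.112,1],[-0.045,-0.081,0,0,0,0.149,1],[-0.05,-0.104,0,0,0,0.186,1],[-0.052,-0.127,0,0,0,0.223,1],[-0.052,-0.127,0,0,0,0.223,1]]
  ]
}}

```text
clock: 7.55
eef_pos: [486.7, 59.7, 81.9]
eef_rot: [3.141, 0.002, 3.073]
wrist_force: [-2.6, -0.9, 8.4]
finger_gap: 21.6
finger_force: 6.0
```

Call:
{"method": "servo_tool", "body": {
  "motion": [
    [[0,-0.012,0,0,0,0.019,1],[0,-0.022,0,0,0,0.037,1],[0,-0.027,0,0,0,0.043,1],[0,-0.027,0,0,0,0.043,1]]
  ]
}}

```text
clock: 7.95
eef_pos: [487.0, 46.9, 81.8]
eef_rot: [-3.141, 0.003, -3.078]
wrist_force: [0.8, -1.2, 7.1]
finger_gap: 21.6
finger_force: 6.0
```

Call:
{"method": "servo_tool", "body": {
  "motion": [
    [[0,-0.003,0,0,0,0,1],[0,-0.003,0,0,0,0,1]]
  ]
}}

```text
clock: 8.15
eef_pos: [487.0, 45.8, 81.8]
eef_rot: [3.141, 0.003, -3.079]
wrist_force: [0.5, 1.3, 6.3]
finger_gap: 21.8
finger_force: 6.0
```

Call:
{"method": "servo_tool", "body": {
  "motion": [
    [[0,-0.003,0,0,0,0,1],[0,-0.003,0,0,0,0,1]]
  ]
}}

```text
clock: 8.35
eef_pos: [487.0, 45.3, 81.8]
eef_rot: [3.139, 0.003, -3.079]
wrist_force: [0.2, 11.4, 5.7]
finger_gap: 21.5
finger_force: 6.0
```

Call:
{"method": "servo_tool", "body": {
  "motion": [
    [[0,-0.001,0,0,0,0,1],[0,-0.001,0,0,0,0,0.5],[0,0,0,0,0,0,0.5],[0,0,0,0,0,0,0.5],[0,0,0.06,0,0,0,0.5],[0,0,0.16,0,0,0,0.5],[0,0.1,0.26,0,0,0,0.5],[-0.1,0.2,0.26,0,0,0,0.5],[-0.2,0.3,0.26,0,0,0,0.5],[-0.24,0.4,0.26,0,0,0,0.5]]
  ]
}}

```text
clock: 9.35
eef_pos: [394.0, 198.1, 209.4]
eef_rot: [3.142, 0.001, -3.08]
wrist_force: [1.6, 0.5, 0.4]
finger_gap: 46.8
finger_force: 0.0
```

Call:
{"method": "servo_tool", "body": {
  "motion": [
    [[-0.1,0.1,0,0,0,0,0.5],[-0.15,0.18,0,0,0,0,0.5],[-0.15,0.25,0,0,0,0,0.5],[-0.15,0.25,0,0,0,0,0.5]]
  ]
}}

```text
clock: 9.75
eef_pos: [318.7, 326.0, 208.9]
eef_rot: [3.141, 0.0, -3.074]
wrist_force: [-0.1, -0.1, -1.0]
finger_gap: 47.1
finger_force: 0.0
```

Run:
```python
from h import *
a=cam('top','top3.png'); F=a['frame'][165:265,180:312]
cv2.imwrite('pics/c3.png',cv2.resize(F,None,fx=6,fy=6,interpolation=cv2.INTER_CUBIC)[:,:,::-1])
P=pts(a);hsv=cv2.cvtColor(a['frame'],cv2.COLOR_RGB2HSV);q=cast(P);z=P[...,2]
k=((hsv[...,0]<6)|(hsv[...,0]>174))&(hsv[...,1]>150)&(z>95)&(z<101);print('knob',k.sum(),q[k].mean(0))
m=(hsv[...,0]>9)&(hsv[...,0]<28)&(hsv[...,1]>130)&(z>15)&(z<35)&(abs(q[...,0]-80)<60)&(abs(q[...,1])<65)
r=cv2.minAreaRect(q[m].astype(np.float32)); print('tray',m.sum(),r,np.percentile(q[m],[1,99],axis=0))
m=(hsv[...,0]>100)&(hsv[...,0]<130)&(hsv[...,1]>100)&(abs(z-58)<3)&(abs(q[...,0])<60);print('gate',np.percentile(q[m],[3,97],axis=0)); print(manip.read_state())
```

```text
knob 39 [ 19.75330546 -57.65589798]
tray 1090 ((80.78382873535156, -4.648628234863281), (102.80248260498047, 100.19048309326172), 89.97279357910156) [[ 31.41706382 -55.22568449]
 [130.14599859  45.33566373]]
gate [[  7.4961775  -40.48237095]
 [ 27.43306362  56.07882654]]
{'clock': 9.8, 'joints': array([ 7.12021322e-01,  8.38482450e-02,  1.77079448e+00, -7.31529462e-05,
        1.28737779e+00, -9.25458576e-01]), 'qd': array([-0.07196178, -0.02220478,  0.0303724 , -0.00675733,  0.00246145,
       -0.036854  ]), 'effort': array([ 3.08067150e+00, -3.93649828e+01, -3.60730791e+01,  2.29260614e-01,
       -8.49839766e-03,  7.10848309e-01]), 'eef_pos': array([319.45626515, 324.02745693, 208.68885752]), 'eef_rot': array([-3.14127920e+00, -2.99585646e-04, -3.07488866e+00]), 'wrist_force': array([ 0.48735658,  0.224087  , -0.09670036]), 'moment': array([ 0.00809353, -0.01538819,  0.001219  ]), 'finger_force': 0.0, 'finger_gap': 47.1697302417583}
```

View pics/c3.png

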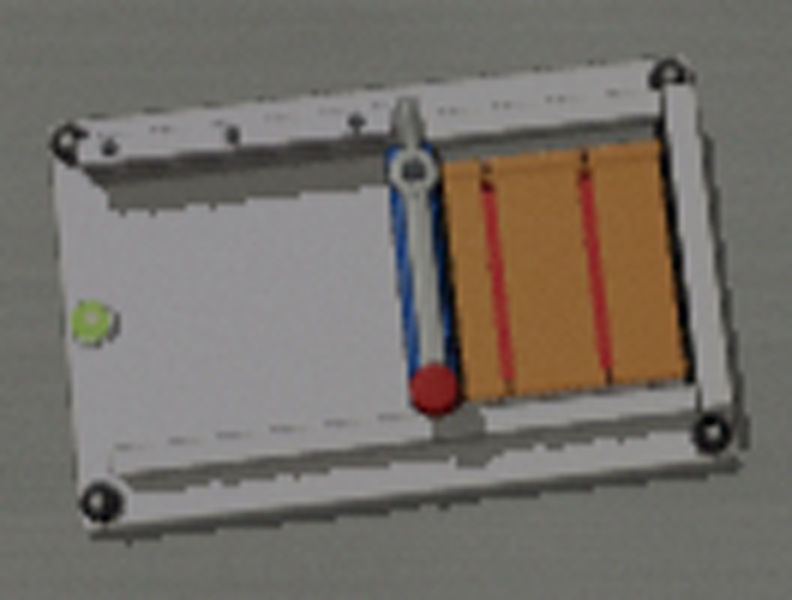

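The lever lies along the gate with its knob at crop (434,390), and its nose at (407,115) is in front of the strip end. The tray at (565,270) is square (within 0.1°) and tight between the gate and the gasket.

```bash
python3 -c "
from cell import manip
print(manip.sign_off())"
```

```text
the job is handed in; nothing more can be done
None
```

The gel caster is ready and handed in: the gate is home, the amber tray sits square and snug against the end wall, and the lever is locked along the top of the gate. The arm stayed clear of the other things on the bench, and the robot's clock read about 10 s of the 45 s allowed.

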